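# Find the heavier lens cell and show it to the reader

### The job

Raise the red-handled sash of the grey reader box all the way up so that its window is open. Then weigh the two look-alike lens cells in the gripper: lift the blue-capped one at least 5 cm off the tray and set it back upright on the tray, then lift the orange-capped one likewise. Finish holding the heavier of the two upright and still in mid-air, level with and centred on the open window about 10 cm in front of it, with the lighter one standing on the tray; do not let go at the end, do not tip the cells over, and leave the well plate, bottle and mouse where they are.

Things in the scene. Friction and masses are not known exactly. Their poses are not given: they have to be found in the camera images.
- reader: The grey and black reader box, fixed to the bench: 160 deep (its x) x 240 wide (its y) x 200 high. Origin at the centre of its underside on the bench; its front, with window and sash, looks to its own -x and stands at x = -80; z up. Two aluminium rails at y = +-98 on the front rise to 230 mm above the bench and stand out to x = -102. Where it stands and how it is turned vary.
- sash (a joint): Height of the sliding sash above its fully lowered position, m: 0 down (window covered), 0.10 fully raised (stop). It starts between 0 and 0.03. It moves straight up; raising takes about 8 N, and it stays by friction where it is left.
- sash_grip (a point): Centre of the red handle bar of the sash: 84 mm long along the reader's y, 14 mm thick along the reader's x, 16 mm high, 235 mm above the bench when the sash is down; it rides up with the sash. It stands on two narrow posts (8 mm wide, 33 mm either side of its middle) 32 mm clear above the sash panel's top edge and 27 mm clear above the box's top when down, so fingers can straddle it from above, closing along the reader's x.
- window (a point): Centre of the reader's window, 110 mm above the bench, in the plane of the sash panel (92 mm in front of the box's origin); a round green glass in a black field 150 wide x 84 high. Fixed to the reader; axes as the reader's, so -x points out from the window. The cell is to be shown about 100 mm out from this point at the same height.
- tray: White shallow tray fixed to the bench: 170 (its x) x 300 (its y) mm, floor 5 mm thick, rim 12 mm above the bench and 5 mm thick. Origin at the centre of its underside. The two cells stand on its floor, some 150 mm apart along its y, either one on either side.
- blue_cell: The blue-capped lens cell: a closed upright black cylinder, 48 mm in diameter and 60 mm high, with blue cap and band. Origin at the centre of its underside; z up. Its core is hidden and has about 2 mm of play inside. One of the two cells (either) is heavier by more than 0.2 kg; both weigh under 0.55 kg.
- blue_centre (a point): Centre of the blue-capped cell, on its axis half-way up: 30 mm above its underside.
- orange_cell: The orange-capped lens cell: the same but for orange cap and band. Origin at the centre of its underside; z up.
- orange_centre (a point): Centre of the orange-capped cell, on its axis half-way up: 30 mm above its underside.
- well_plate: Bystander: white well plate, 85 x 127 x 15 mm, loose. Origin at the centre of its underside.
- cleaner: Bystander: white cleaner bottle with blue cap, 52 mm in diameter, 120 mm high, loose. Origin at the centre of its underside.
- mouse: Bystander: light grey computer mouse, 100 x 58 x 26 mm, loose. Origin at the centre of its underside.
Things that resemble listed ones, but are neither listed nor needed, are in the scene too. What is shaped like the blue_cell but white is not meant.

How it is judged:
On the way, in this order (a step that is already met when the one before it is completed fails the run):
1. the sash is raised (at least 88 of its 100 mm) while both cells still stand on the tray (value of joint sash above 0.088 m and contact force between each of blue_cell, orange_cell and tray above 0.6 N), for 0.2 s.
2. the blue-capped cell is held by the fingers at least 40 mm above its place, the orange one on the tray (height (world z) of blue_centre above 0.075 m and contact force between the fingers and blue_cell above 1 N and contact force between orange_cell and tray above 0.6 N), for 0.3 s.
3. then the orange-capped cell is held at least 40 mm above its place, the blue one upright on the tray (height (world z) of orange_centre above 0.075 m and contact force between the fingers and orange_cell above 1 N and contact force between blue_cell and tray above 0.6 N and angle between blue_centre's own z axis and vertical below 0.15 rad), for 0.3 s.
At the end, for the whole second after the job is handed in: Sash above 85 of 100 mm. The heavier cell is held, still, within 0.3 rad of upright, centre 50 to 160 mm out from the window, within 40 mm sideways and 35 mm in height of its middle; the lighter (tray load 0.6 to 2.5 N) stands untouched on the tray. Bystanders moved under 30 mm (value of joint sash above 0.085 m and ((x of blue_centre in the frame of reader between -0.252 and -0.142 m and y of blue_centre in the frame of reader between -0.04 and 0.04 m and height (world z) of blue_centre between 0.075 and 0.145 m and angle between blue_centre's own z axis and vertical below 0.3 rad and contact force between the fingers and blue_cell above 2 N and contact force between blue_cell and tray below 0.05 N and contact force between blue_cell and reader below 0.05 N and contact force between each of blue_cell, the fingers and orange_cell below 0.05 N and linear speed of each of blue_cell, orange_cell below 0.03 m/s and contact force between orange_cell and tray between 0.6 and 2.5 N and angle between orange_centre's own z axis and vertical below 0.15 rad) or (x of orange_centre in the frame of reader between -0.252 and -0.142 m and y of orange_centre in the frame of reader between -0.04 and 0.04 m and height (world z) of orange_centre between 0.075 and 0.145 m and angle between orange_centre's own z axis and vertical below 0.3 rad and contact force between the fingers and orange_cell above 2 N and contact force between orange_cell and tray below 0.05 N and contact force between orange_cell and reader below 0.05 N and contact force between each of orange_cell, the fingers and blue_cell below 0.05 N and linear speed of each of orange_cell, blue_cell below 0.03 m/s and contact force between blue_cell and tray between 0.6 and 2.5 N and angle between blue_centre's own z axis and vertical below 0.15 rad)) and distance of each of well_plate, cleaner, mouse from where it was at the start of the episode below 0.03 m); the arm keeps its last pose, push and grip.
It fails at once if a lens cell is tipped over (more than 0.6 rad) (angle between any of blue_centre, orange_centre's own z axis and vertical above 0.6 rad).
It fails at once if a bystander (well plate, bottle, mouse) is moved more than 30 mm (distance of any of well_plate, cleaner, mouse from where it was at the start of the episode above 0.03 m).
It also fails if it takes over 72 s, if anything falls off the work surface, if the arm or the gripper's body presses on something with over 40 N, if the wrist force passes 120 N, or if a joint passes its speed limit or range.

### The arm

A 6-joint arm with a two-finger parallel gripper is mounted at the origin on the work surface. World frame = base frame: x ahead of the robot, y to its left, z up, the work surface at z = 0. Lengths are in m, angles in rad, forces in N, time in s.
With the tool pointing down it reaches from about 0.2 to 0.875 m from the base axis. Payload 3.4 kg.
Tool frame: the origin (TCP) lies where the fingers leave the gripper's body, on its centre line; the fingertips stand 97 mm ahead of it and the grasp point (between the pads) lies 78 mm ahead of it; x points along the fingers, z is the direction in which the jaws open and shut, and the axes are right-handed (so a half turn about x gives the same grasp; the last joint's range is limited). The gripper opens to 94 mm and grips with 3 to 60 N. Pads are 16 mm wide; open, the fingers measure 119 mm over their backs; the gripper's body (75 mm by 177 mm) begins 78 mm behind the grasp point.
Start: joints at [1.088, 0.276, 1.505, -0, 1.361, -0.121], TCP at [0.204, 0.538, 0.303] pointing down, gripper open.
Joint ranges: [-2.89, 2.89], [-0.75, 2.08], [0.22, 2.7], [-1.18, 4.32], [0.11, 2.71], [-2.7, 2.7]. Speed limits (rad/s): [2.57, 2.57, 3.14, 3.14, 3.14, 3.14].

### API

Orientations are given as a rotation vector (axis times angle).
In Python, from station import env gives the robot as it stands. The module is installed in compiled form; this text tells all that it offers.
- The arm moves only by the shell command python3 -m handwheel 'ROWS' [OPENING] [FORCE]. ROWS is JSON, a list of rows, each a list of 2 entries, a list of its own where there are three numbers: the shift along the tool's x, y, z in m, then the turn, a rotation vector about the tool's x, y, z in rad. A call has exactly 10 rows; each row is the pose to reach, as a shift and turn from the pose commanded when the call began, along the tool's axes at that moment; what a row does not reach only later rows make up. A row lasts 1/12 s, in which the tool goes at most 41.7 mm and 7.16 degrees, less where a joint would pass 70% of its speed; a pose out of reach is approached as far as the arm can. A call with a gripper value outside its range is refused whole. OPENING is the closure, from -1 (fully open) to 1 (shut), set as the call begins (- or left out, the last holds). The fingers move at their own pace and stop on an object; FORCE is the grip in N (left out, the last holds). Time passes only in rows, so rows that repeat a pose let the fingers close, or fill a call up. It gives the time, the measured TCP pose, the force and the opening at its end, in the units of the state.
- env.sense(): the state, without advancing time (a new reading comes with each control period).
- env.snapshot(name): name is "scene" or "top" or "wrist"; returns (picture, depth): 384x512x3 uint8, blue, green, red; 384x512 float32, m along the optical axis (not along the pixel's ray), 0 where there is no reading.
- env.camera_model(name): a dict with "fx", "fy", "cx", "cy" (pixels), "extrinsics" (4x4, takes a point from camera to world coordinates). Camera axes: x right, y down, z forward; pixel columns grow to the right and rows downward; lengths in m; the calibration is good to about 2 mm. A picture is of the moment at which its call begins: read the wrist's pose just before it. camera_model takes no time and is no camera call; for the wrist camera it gives the pose at the moment of the call.
- env.close_job(): hands the job in, once; it reports no verdict.
The state is a dict: "clock": time; "joint_pos": joint angles; "joint_velocities": joint speeds; "effort": joint torques, N m; "ee_pos": TCP position; "ee_rot": TCP orientation; "wrist_force": force on the tool from outside, world axes, zero at the start; "torque": the same for the moment, N m; "grip_width": opening from 0.0 (shut) to 1.0 (fully open).
Only numpy, scipy, OpenCV 4.12 (cv2) and the standard library are available. Lean on these libraries where they do the work, as an engineer would, in place of code of your own. Each camera call takes 0.05 s, during which the arm holds its last target. There are 200 camera calls.

## Working session

There is one attempt and no reset: what is moved stays moved. The work goes in short steps, Python scripts to look and compute and a shell command to move; the robot and the scene stay as the last step left them, time stands still between calls to the robot, and variables do not carry over. Pictures are saved under pics/ and viewed, about 8 in all and at most 12, crops included, and the job is handed in when it is done.

```bash
mkdir -p pics; cat > h.py <<'E'
import numpy as np, cv2
from station import env
from scipy.spatial.transform import Rotation as R
def snap(n,save=None):
    m=env.camera_model(n); p,d=env.snapshot(n)
    if save: cv2.imwrite('pics/'+save,p)
    return p,d,m
def cloud(d,m):
    v,u=np.mgrid[:d.shape[0],:d.shape[1]]
    P=np.stack([(u-m['cx'])/m['fx']*d,(v-m['cy'])/m['fy']*d,d],-1)
    E=np.array(m['extrinsics']); return P@E[:3,:3].T+E[:3,3]
E
python3 - <<'E'
from h import *
s=env.sense(); print(s)
a=[snap(n)[0] for n in('scene','top')]
for n in('scene','top'): print(n,np.round(env.camera_model(n)['extrinsics'],3).tolist(),env.camera_model(n)['fx'])
cv2.imwrite('pics/a.png',cv2.resize(np.vstack(a),None,fx=.78,fy=.78))
cv2.imwrite('pics/s.png',a[0]);cv2.imwrite('pics/t.png',a[1])
E
```

```text
{'clock': 0.0, 'joint_pos': array([ 1.08800323e+00,  2.76597434e-01,  1.50610721e+00, -2.24883574e-05,
        1.36067653e+00, -1.20997873e-01]), 'joint_velocities': array([-1.36843009e-03,  5.12824929e-04, -3.13106753e-05, -1.04716148e-03,
        5.32602512e-04, -7.92087359e-05]), 'effort': array([-1.34621681e-03, -4.04586482e+01, -2.37229621e+01,  7.04027689e-02,
        3.43475968e-02, -1.23019217e-04]), 'ee_pos': array([0.20335528, 0.53743256, 0.30181352]), 'ee_rot': array([-0.93961309,  1.36052663,  0.93820738]), 'wrist_force': array([-0.12471658,  0.09709362,  1.15026893]), 'torque': array([0.01468341, 0.0368384 , 0.03267239]), 'grip_width': 0.9998183072808808}
scene [[0.539, 0.455, -0.709, 1.476], [0.842, -0.309, 0.442, -0.605], [-0.018, -0.835, -0.549, 0.863], [0.0, 0.0, 0.0, 1.0]] 451.3480840971307
top [[-0.015, -0.998, 0.053, 0.534], [-1.0, 0.015, 0.0, -0.013], [-0.001, -0.053, -0.999, 1.49], [0.0, 0.0, 0.0, 1.0]] 417.0410921706513
```

View pics/a.png

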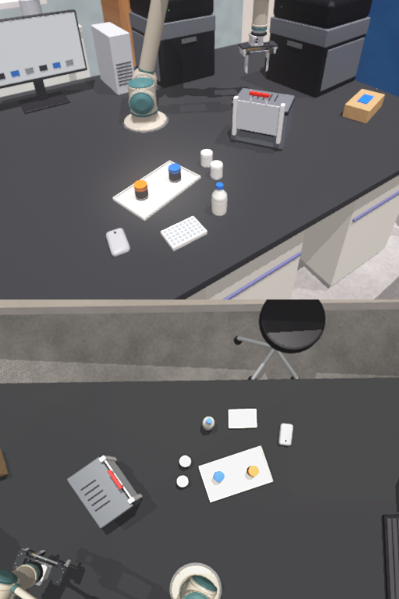

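The views show the reader at scaled (105,490) in the lower/top view with its red handle near (116,480), blue cell at (219,477), orange at (253,471), tray around them, white decoys at (183,470), and bottle, plate and mouse further out.

```bash
cat > m.py <<'E'
from h import *
def ray(m,u,v,z):
    E=np.array(m['extrinsics']); r=E[:3,:3]@[(u-m['cx'])/m['fx'],(v-m['cy'])/m['fy'],1]
    return E[:3,3]+r*(z-E[2,3])/r[2]
HS={'red':[(0,150,90),(5,255,255)],'red2':[(173,150,90),(180,255,255)],'blue':[(98,130,80),(115,255,255)],'orange':[(8,150,100),(22,255,255)]}
def blobs(p,c):
    h=cv2.cvtColor(p,cv2.COLOR_BGR2HSV); m=cv2.inRange(h,*map(np.array,HS[c]))
    if c=='red': m|=cv2.inRange(h,*map(np.array,HS['red2']))
    return m
E
python3 - <<'E'
from m import *
for n in('top','scene'):
    p,d,m=snap(n); C=cloud(d,m)
    for c in('red','blue','orange'):
        M=blobs(p,c); k,L,S,G=cv2.connectedComponentsWithStats(M)
        for i in range(1,k):
            if S[i,4]<15: continue
            q=C[(L==i)&(d>0)]
            z=np.percentile(q[:,2],90)
            t=q[q[:,2]>z-.006] 
            print(n,c,S[i],G[i].round(1),'med',np.median(q,0).round(3),'z90',z.round(3),'topmean',t.mean(0).round(4),'ray',ray(m,*G[i],z).round(4), cv2.fitEllipse(np.argwhere(L==i)[:,::-1].astype(np.float32))[1:] )
    if n=='top':
        for nm,mask in (('box',(C[...,2]>.185)&(C[...,2]<.21)),('rails',(C[...,2]>.212)&(C[...,2]<.3)),('tray',(C[...,2]<.03)&(p.min(-1)>170))):
            mask=(mask&(C[...,0]<.8)&(C[...,0]>.1)&(abs(C[...,1])<.5)).astype(np.uint8)
            k,L,S,G=cv2.connectedComponentsWithStats(mask)
            for i in range(1,k):
                if S[i,4]<12: continue
                q=C[L==i]; r=cv2.minAreaRect(q[:,:2].astype(np.float32)); print(nm,S[i,4],G[i].round(),np.round(r[0],4),np.round(r[1],4),round(r[2],2),np.median(q[:,2]).round(3))
E
```

```text
top red [139 218  18  25 120] [147.2 230.6] med [0.502 0.295 0.266] z90 0.269 topmean [0.5025 0.2961 0.2667] ray [0.5026 0.2944 0.2689] ((4.33383321762085, 27.031497955322266), 145.3272247314453)
top blue [274 222  13  11  62] [280.5 228.3] med [ 0.496 -0.11   0.065] z90 0.068 topmean [ 0.4982 -0.1082  0.066 ] ray [ 0.4984 -0.1083  0.0684] ((10.786608695983887, 11.404258728027344), 115.20014953613281)
top orange [317 214   7  12  22] [319.3 219.9] med [ 0.525 -0.241  0.064] z90 0.068 topmean [ 0.5227 -0.2431  0.0651] ray [ 0.525  -0.2409  0.068 ] ((12.207119941711426, 14.058662414550781), 99.17341613769531)
box 110 [151. 227.] [0.5109 0.3009] [0.1887 0.0094] 32.28 0.196
box 3945 [127. 248.] [0.4534 0.3703] [0.2425 0.1691] 34.44 0.201
rails 375 [149. 230.] [0.5021 0.2992] [0.2124 0.0238] 34.31 0.231
rails 23 [ 86. 336.] [0.189  0.4854] [0.016  0.0077] 29.18 0.227
tray 779 [310. 153.] [ 0.7612 -0.2265] [0.1314 0.077 ] 89.99 0.015
tray 384 [366. 172.] [ 0.6918 -0.422 ] [0.0598 0.1006] 81.31 0.025
tray 3805 [302. 223.] [ 0.5142 -0.19  ] [0.1738 0.3047] 17.55 0.005
tray 17 [240. 203.] [0.
[... 1260 characters left out ...]
  0.0678] ((8.076132774353027, 12.549924850463867), 78.6565170288086)
scene blue [277 233  10  10  80] [281.2 237.8] med [ 0.746 -0.072  0.119] z90 0.122 topmean [ 0.7441 -0.0711  0.1197] ray [ 0.7496 -0.0745  0.1216] ((8.268857955932617, 8.345806121826172), 29.826444625854492)
scene orange [172 231  16  11 144] [179.3 236.1] med [ 0.531 -0.266  0.065] z90 0.068 topmean [ 0.53   -0.2659  0.0655] ray [ 0.5336 -0.2671  0.068 ] ((9.01368236541748, 13.649327278137207), 85.19466400146484)
scene orange [173 242  14   3  20] [179.1 243.4] med [ 0.547 -0.275  0.054] z90 0.057 topmean [ 0.5452 -0.276   0.0544] ray [ 0.5491 -0.276   0.0571] ((3.9839365482330322, 12.461963653564453), 88.15159606933594)
```

```bash
cat > go.py <<'E'
from m import *
def go(grasp,jaw,tilt=None):
    "print shift/turn in tool axes so the grasp point reaches `grasp`, pointing down, jaw dir (xy)"
    s=env.sense(); R0=R.from_rotvec(s['ee_rot']).as_matrix(); p=s['ee_pos']
    for sg in(1,-1):
        z=sg*np.array([*jaw,0])/np.linalg.norm(jaw); x=np.array([0,0,-1.]); T=np.stack([x,np.cross(z,x),z],1)
        w=R.from_matrix(R0.T@T).as_rotvec()
        print('shift',(R0.T@(np.array(grasp)+[0,0,.078]-p)).round(4),'turn',w.round(3))
    print('j',s['joint_pos'].round(3),'grasp pt',(p+R0[:,0]*.078).round(4),'jaw',R0[:,2].round(3),'y',R0[:,1].round(3),'F',s['wrist_force'].round(2),'w',s['grip_width'],'t',s['clock'])
E
python3 - <<'E'
from go import *
p,d,m=snap('top'); C=cloud(d,m)
q=C[(C[...,2]>.05)&(C[...,2]<.09)&(C[...,0]>.4)&(C[...,0]<.65)&(C[...,1]<-.05)&(C[...,1]>-.35)]
for s in(q[:,1]>-.18,q[:,1]<-.18):
    c,r=cv2.minEnclosingCircle(q[s,:2].astype(np.float32)); print('cell top',np.round(c,4),round(r,4),q[s].mean(0).round(4),s.sum())
p,d,m=snap('scene'); C=cloud(d,m)
q=C[(C[...,2]>.058)&(C[...,2]<.09)&(C[...,0]>.4)&(C[...,0]<.65)&(C[...,1]<-.05)&(C[...,1]>-.35)]
for s in(q[:,1]>-.18,q[:,1]<-.18):
    c,r=cv2.minEnclosingCircle(q[s,:2].astype(np.float32)); print('cell scene',np.round(c,4),round(r,4),q[s].mean(0).round(4),s.sum())
go([.503,.297,.33],[.565,-.825])
E
```

```text
cell top [ 0.5039 -0.1078] 0.0244 [ 0.5041 -0.1075  0.0646] 160
cell top [ 0.5258 -0.2588] 0.0244 [ 0.5256 -0.2582  0.0646] 166
cell scene [ 0.5073 -0.1132] 0.0258 [ 0.5079 -0.115   0.0647] 147
cell scene [ 0.5283 -0.2641] 0.0266 [ 0.5307 -0.2662  0.0646] 180
shift [-0.1056 -0.3653 -0.1191] turn [ 2.179e+00 -0.000e+00  1.000e-03]
shift [-0.1056 -0.3653 -0.1191] turn [-0.962 -0.    -0.   ]
j [ 1.088  0.276  1.505  0.     1.361 -0.121] grasp pt [0.2035 0.5376 0.2244] jaw [ 0.354  0.935 -0.001] y [-0.935  0.354  0.   ] F [-0.04 -0.6  -0.25] w 0.9971686543724828 t 0.3
```

```bash
python3 -m handwheel '[[[-0.04,0,0],[0,0,0]],[[-0.08,0,0],[0,0,0]],[[-0.11,-0.03,-0.01],[-0.1,0,0]],[[-0.12,-0.06,-0.02],[-0.2,0,0]],[[-0.12,-0.095,-0.03],[-0.3,0,0]],[[-0.12,-0.13,-0.04],[-0.4,0,0]],[[-0.12,-0.165,-0.05],[-0.5,0,0]],[[-0.12,-0.2,-0.065],[-0.6,0,0]],[[-0.12,-0.23,-0.075],[-0.7,0,0]],[[-0.12,-0.26,-0.085],[-0.8,0,0]]]' -1
python3 - <<'E'
from go import *
go([.503,.297,.34],[.565,-.825])
E
```

```text
clock: 1.13
ee_pos: [0.4177, 0.3648, 0.4228]
ee_rot: [-1.527, 0.966, 1.527]
wrist_force: [0.5, 0.9, -0.6]
grip_width: 1.0
shift [ 0.0048 -0.048  -0.0978] turn [ 2.984  0.    -0.   ]
shift [ 0.0048 -0.048  -0.0978] turn [-0.158  0.     0.   ]
j [ 0.592  0.202  1.315  0.     1.624 -1.421] grasp pt [0.4177 0.3648 0.3448] jaw [-0.428  0.904  0.   ] y [-0.904 -0.428 -0.   ] F [ 0.48  0.91 -0.57] w 1.0004785019366487 t 1.1333
```

```bash
python3 -m handwheel '[[[0,-0.01,-0.02],[-0.04,0,0]],[[0,-0.02,-0.04],[-0.08,0,0]],[[0.002,-0.03,-0.06],[-0.12,0,0]],[[0.004,-0.04,-0.08],[-0.158,0,0]],[[0.005,-0.048,-0.098],[-0.158,0,0]],[[0.005,-0.048,-0.098],[-0.158,0,0]],[[0.005,-0.048,-0.098],[-0.158,0,0]],[[0.005,-0.048,-0.098],[-0.158,0,0]],[[0.005,-0.048,-0.098],[-0.158,0,0]],[[0.005,-0.048,-0.098],[-0.158,0,0]]]'
python3 - <<'E'
from go import *
p,d,m=snap('wrist','w1.png'); C=cloud(d,m)
M=(blobs(p,'red')>0)&(d>0); q=C[M]; print(M.sum(),np.percentile(q[:,2],[5,50,95]).round(4))
t=q[q[:,2]>np.percentile(q[:,2],95)-.006]; r=cv2.minAreaRect(t[:,:2].astype(np.float32)); print(np.round(r[0],4),np.round(r[1],4),r[2],t.mean(0))
E
python3 - <<'E'
from go import *
go([.503,.297,.26],[.565,-.825])
E
```

```text
clock: 1.97
ee_pos: [0.5009, 0.2986, 0.418]
ee_rot: [-1.634, 0.864, 1.634]
wrist_force: [0.2, -0.1, 0.2]
grip_width: 1.001
1960 [0.264  0.2667 0.268 ]
[0.502  0.2938] [0.083  0.0133] 34.35127258300781 [0.49986362 0.29265199 0.26653647]
shift [ 0.08   -0.0008 -0.0025] turn [ 3.139e+00  1.000e-03 -0.000e+00]
shift [ 0.08   -0.0008 -0.0025] turn [-0.003  0.     0.001]
j [ 0.418  0.249  1.264  0.     1.628 -1.75 ] grasp pt [0.5009 0.2986 0.34  ] jaw [-0.563  0.827  0.   ] y [-0.827 -0.563 -0.001] F [-0.51 -0.17 -0.23] w 1.0001453181784263 t 2.0167
```

View pics/w1.png

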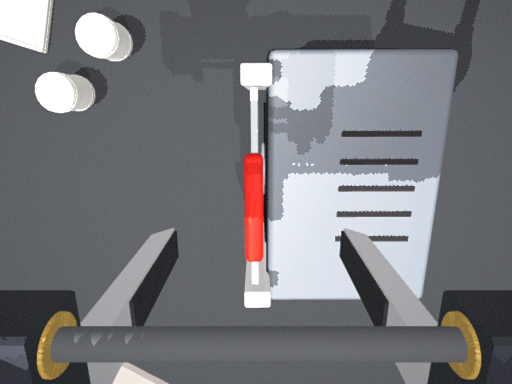

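The wrist view shows the red bar at (254,207) between the rails, with the fingers straddling its line. I descend on it.

```bash
python3 -m handwheel '[[[0,0.001,-0.002],[0,0,0]],[[0.005,0.002,-0.0044],[0,0,0]],[[0.02,0.002,-0.0044],[0,0,0]],[[0.035,0.002,-0.0044],[0,0,0]],[[0.05,0.002,-0.0044],[0,0,0]],[[0.065,0.002,-0.0044],[0,0,0]],[[0.075,0.002,-0.0044],[0,0,0]],[[0.081,0.002,-0.0044],[0,0,0]],[[0.081,0.002,-0.0044],[0,0,0]],[[0.081,0.002,-0.0044],[0,0,0]]]'
python3 -m handwheel '[[[0,0,0],[0,0,0]],[[0,0,0],[0,0,0]],[[0,0,0],[0,0,0]],[[0,0,0],[0,0,0]],[[0,0,0],[0,0,0]],[[0,0,0],[0,0,0]],[[0,0,0],[0,0,0]],[[0,0,0],[0,0,0]],[[0,0,0],[0,0,0]],[[0,0,0],[0,0,0]]]' 1 45
```

```text
clock: 2.85
ee_pos: [0.5026, 0.2931, 0.3368]
ee_rot: [-1.633, 0.865, 1.633]
wrist_force: [0.2, 0.1, 0.2]
grip_width: 1.001
clock: 3.68
ee_pos: [0.5025, 0.2931, 0.3366]
ee_rot: [-1.633, 0.865, 1.633]
wrist_force: [0.7, -0.1, 0.0]
grip_width: 0.331
```

```bash
python3 -m handwheel '[[[0,0,0],[0,0,0]],[[0,0,0],[0,0,0]],[[0,0,0],[0,0,0]],[[0,0,0],[0,0,0]],[[0,0,0],[0,0,0]],[[0,0,0],[0,0,0]],[[0,0,0],[0,0,0]],[[0,0,0],[0,0,0]],[[0,0,0],[0,0,0]],[[0,0,0],[0,0,0]]]' 1 45
python3 -m handwheel '[[[-0.006,0,0],[0,0,0]],[[-0.015,0,0],[0,0,0]],[[-0.025,0,0],[0,0,0]],[[-0.035,0,0],[0,0,0]],[[-0.045,0,0],[0,0,0]],[[-0.055,0,0],[0,0,0]],[[-0.063,0,0],[0,0,0]],[[-0.070,0,0],[0,0,0]],[[-0.074,0,0],[0,0,0]],[[-0.076,0,0],[0,0,0]]]'
```

```text
clock: 4.52
ee_pos: [0.5017, 0.2943, 0.3367]
ee_rot: [-1.631, 0.863, 1.636]
wrist_force: [-2.9, 4.8, 0.2]
grip_width: 0.143
clock: 5.35
ee_pos: [0.5018, 0.2944, 0.411]
ee_rot: [-1.63, 0.865, 1.638]
wrist_force: [-2.1, 5.5, -8.3]
grip_width: 0.143
```

```bash
python3 -m handwheel '[[[-0.001,0,0],[0,0,0]],[[-0.002,0,0],[0,0,0]],[[-0.003,0,0],[0,0,0]],[[-0.003,0,0],[0,0,0]],[[-0.003,0,0],[0,0,0]],[[-0.003,0,0],[0,0,0]],[[-0.003,0,0],[0,0,0]],[[-0.003,0,0],[0,0,0]],[[-0.003,0,0],[0,0,0]],[[-0.003,0,0],[0,0,0]]]'
python3 -m handwheel '[[[-0.003,0,0],[0,0,0]],[[-0.002,0,0],[0,0,0]],[[-0.001,0,0],[0,0,0]],[[0,0,0],[0,0,0]],[[0,0,0],[0,0,0]],[[0,0,0],[0,0,0]],[[0,0,0],[0,0,0]],[[0,0,0],[0,0,0]],[[0,0,0],[0,0,0]],[[0,0,0],[0,0,0]]]'
```

```text
clock: 6.18
ee_pos: [0.5018, 0.2944, 0.4135]
ee_rot: [-1.63, 0.865, 1.638]
wrist_force: [-1.6, 6.2, -6.8]
grip_width: 0.146
clock: 7.02
ee_pos: [0.5018, 0.2944, 0.4135]
ee_rot: [-1.63, 0.865, 1.638]
wrist_force: [-1.2, 5.1, -6.4]
grip_width: 0.143
```

```bash
python3 -m handwheel '[[[-0.001,0,0],[0,0,0]],[[-0.002,0,0],[0,0,0]],[[-0.003,0,0],[0,0,0]],[[-0.004,0,0],[0,0,0]],[[-0.005,0,0],[0,0,0]],[[-0.006,0,0],[0,0,0]],[[-0.006,0,0],[0,0,0]],[[-0.006,0,0],[0,0,0]],[[-0.006,0,0],[0,0,0]],[[-0.006,0,0],[0,0,0]]]'
python3 -m handwheel '[[[0,0,0],[0,0,0]],[[0,0,0],[0,0,0]],[[0,0,0],[0,0,0]],[[0,0,0],[0,0,0]],[[0,0,0],[0,0,0]],[[0,0,0],[0,0,0]],[[0,0,0],[0,0,0]],[[0,0,0],[0,0,0]],[[0,0,0],[0,0,0]],[[0,0,0],[0,0,0]]]' -1
python3 -m handwheel '[[[0,0,0],[0,0,0]],[[-0.01,0,0],[0,0,0]],[[-0.02,0,0],[0,0,0]],[[-0.03,0,0],[0,0,0]],[[-0.04,0,0],[0,0,0]],[[-0.05,0,0],[0,0,0]],[[-0.06,0,0],[0,0,0]],[[-0.07,0,0],[0,0,0]],[[-0.08,0,0],[0,0,0]],[[-0.08,0,0],[0,0,0]]]'
python3 - <<'E'
from go import *
p,d,m=snap('wrist','w2.png'); C=cloud(d,m); q=C[(blobs(p,'red')>0)&(d>0)]; print('handle top',np.percentile(q[:,2],[50,90]))
go([.504,-.108,.17],[.975,.22])
p,d,m=snap('scene','s2.png')
E
```

```text
clock: 7.85
ee_pos: [0.5023, 0.2946, 0.4136]
ee_rot: [-1.627, 0.871, 1.644]
wrist_force: [2.7, 6.9, -27.9]
grip_width: 0.146
clock: 8.68
ee_pos: [0.5025, 0.2931, 0.4217]
ee_rot: [-1.633, 0.865, 1.633]
wrist_force: [0.4, 0.1, -0.0]
grip_width: 0.814
clock: 9.52
ee_pos: [0.5028, 0.2932, 0.5045]
ee_rot: [-1.635, 0.862, 1.63]
wrist_force: [0.2, 0.0, 0.4]
grip_width: 0.998
handle top [0.3435021  0.34458142]
shift [ 0.2548  0.225  -0.3326] turn [1.945 0.002 0.002]
shift [ 0.2548  0.225  -0.3326] turn [-1.196 -0.002  0.002]
j [ 0.408  0.248  1.065  0.     1.826 -1.759] grasp pt [0.5029 0.2933 0.4252] jaw [-0.562  0.827 -0.   ] y [-0.827 -0.562 -0.003] F [-0.15  0.43  0.26] w 1.0000151306788716 t 9.5667
```

```bash
python3 -m handwheel '[[[0,0.01,-0.02],[0.06,0,0]],[[0,0.03,-0.045],[0.17,0,0]],[[0,0.05,-0.075],[0.28,0,0]],[[0.02,0.07,-0.105],[0.39,0,0]],[[0.04,0.09,-0.135],[0.5,0,0]],[[0.06,0.11,-0.165],[0.61,0,0]],[[0.08,0.13,-0.195],[0.72,0,0]],[[0.1,0.15,-0.22],[0.83,0,0]],[[0.12,0.165,-0.245],[0.94,0,0]],[[0.14,0.18,-0.265],[1.05,0,0]]]'
python3 - <<'E'
from go import *
go([.504,-.108,.15],[.827,.562])
E
```

```text
clock: 10.45
ee_pos: [0.5018, -0.0292, 0.3601]
ee_rot: [-0.864, 1.393, 0.864]
wrist_force: [0.5, -0.3, -0.3]
grip_width: 1.004
shift [ 0.1321 -0.0371 -0.0695] turn [ 0.514 -0.001 -0.   ]
shift [ 0.1321 -0.0371 -0.0695] turn [-2.628e+00  1.000e-03 -1.000e-03]
j [-0.196  0.138  1.546 -0.     1.459 -1.307] grasp pt [ 0.5017 -0.0292  0.2821] jaw [ 0.444  0.896 -0.001] y [-0.896  0.444  0.001] F [ 0.5  -0.32 -0.26] w 1.0039343542335706 t 10.45
```

View pics/s2.png

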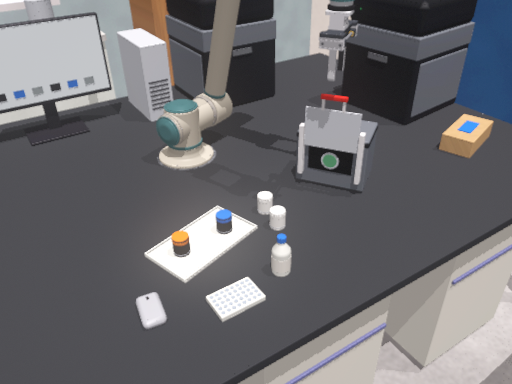

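The sash is fully raised, with the green glass visible at (330,160), and everything else is still in place. Next I move above the blue cell.

```bash
python3 -m handwheel '[[[0.015,-0.005,-0.01],[0.07,0,0]],[[0.035,-0.012,-0.02],[0.17,0,0]],[[0.06,-0.02,-0.035],[0.27,0,0]],[[0.085,-0.027,-0.05],[0.37,0,0]],[[0.11,-0.033,-0.06],[0.46,0,0]],[[0.132,-0.037,-0.07],[0.514,0,0]],[[0.132,-0.037,-0.07],[0.514,0,0]],[[0.132,-0.037,-0.07],[0.514,0,0]],[[0.132,-0.037,-0.07],[0.514,0,0]],[[0.132,-0.037,-0.07],[0.514,0,0]]]'
python3 - <<'E'
from go import *
go([.504,-.108,.041],[.827,.562])
p,d,m=snap('wrist','w3.png'); C=cloud(d,m)
q=C[(C[...,2]>.058)&(C[...,2]<.07)&(C[...,0]>.4)&(C[...,0]<.65)&(C[...,1]<-.05)&(C[...,1]>-.17)&(d>.1)]
c,r=cv2.minEnclosingCircle(q[:,:2].astype(np.float32)); print('cell',np.round(c,4),round(r,4),q.mean(0).round(4))
q=C[(blobs(p,'blue')>0)&(d>0)]; c,r=cv2.minEnclosingCircle(q[:,:2].astype(np.float32)); print('bluemask',np.round(c,4),round(r,4),q.mean(0).round(4))
E
```

```text
clock: 11.28
ee_pos: [0.5057, -0.1059, 0.2312]
ee_rot: [-0.474, 1.516, 0.472]
wrist_force: [-0.1, 0.9, -0.0]
grip_width: 1.0
shift [ 0.1122 -0.0005 -0.0028] turn [0.008 0.002 0.002]
shift [ 0.1122 -0.0005 -0.0028] turn [-3.134e+00 -3.000e-03  3.000e-03]
j [-0.341  0.24   1.743  0.     1.156 -0.946] grasp pt [ 0.5059 -0.106   0.1532] jaw [0.823 0.568 0.002] y [-0.568  0.823 -0.002] F [-0.14  0.88 -0.02] w 1.0001047279345883 t 11.2833
cell [ 0.5037 -0.1112] 0.0244 [ 0.5031 -0.1104  0.0657]
bluemask [ 0.5036 -0.1113] 0.0243 [ 0.503  -0.1101  0.0655]
```

View pics/w3.png

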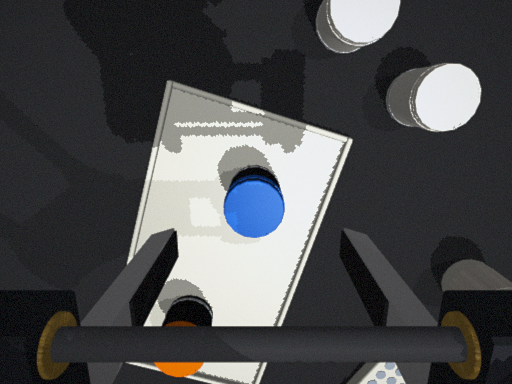

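The wrist view shows the blue cap at (254,205) centred between the fingers. I lower onto it and grip.

```bash
python3 -m handwheel '[[[0.005,-0.001,-0.002],[0,0,0]],[[0.015,-0.002,-0.0038],[0,0,0]],[[0.03,-0.002,-0.0038],[0,0,0]],[[0.045,-0.002,-0.0038],[0,0,0]],[[0.06,-0.002,-0.0038],[0,0,0]],[[0.075,-0.002,-0.0038],[0,0,0]],[[0.09,-0.002,-0.0038],[0,0,0]],[[0.102,-0.002,-0.0038],[0,0,0]],[[0.11,-0.002,-0.0038],[0,0,0]],[[0.112,-0.002,-0.0038],[0,0,0]]]'
python3 -m handwheel '[[[0,0,0],[0,0,0]],[[0,0,0],[0,0,0]],[[0,0,0],[0,0,0]],[[0,0,0],[0,0,0]],[[0,0,0],[0,0,0]],[[0,0,0],[0,0,0]],[[0,0,0],[0,0,0]],[[0,0,0],[0,0,0]],[[0,0,0],[0,0,0]],[[0,0,0],[0,0,0]]]' 1 30
python3 - <<'E'
from go import *
go([.504,-.11,.041],[.827,.562])
E
```

```text
clock: 12.17
ee_pos: [0.5019, -0.1098, 0.116]
ee_rot: [-0.471, 1.521, 0.474]
wrist_force: [0.1, -0.2, 0.3]
grip_width: 0.998
clock: 13.0
ee_pos: [0.5032, -0.1101, 0.1179]
ee_rot: [-0.472, 1.518, 0.472]
wrist_force: [0.9, 0.2, 3.1]
grip_width: 0.516
shift [-0.0011 -0.0004  0.0008] turn [0.006 0.001 0.   ]
shift [-0.0011 -0.0004  0.0008] turn [-3.136e+00 -1.000e-03  1.000e-03]
j [-0.351  0.363  1.897  0.     0.881 -0.954] grasp pt [ 0.5032 -0.1101  0.0399] jaw [0.824 0.567 0.001] y [-0.567  0.824 -0.   ] F [0.87 0.15 3.08] w 0.5155602793445562 t 13.0
```

```bash
python3 -m handwheel '[[[0,0,0],[0,0,0]],[[-0.005,0,0],[0,0,0]],[[-0.013,0,0],[0,0,0]],[[-0.023,0,0],[0,0,0]],[[-0.035,0,0],[0,0,0]],[[-0.047,0,0],[0,0,0]],[[-0.058,0,0],[0,0,0]],[[-0.067,0,0],[0,0,0]],[[-0.073,0,0],[0,0,0]],[[-0.075,0,0],[0,0,0]]]'
python3 -m handwheel '[[[0,0,0],[0,0,0]],[[0,0,0],[0,0,0]],[[0,0,0],[0,0,0]],[[0,0,0],[0,0,0]],[[0,0,0],[0,0,0]],[[0,0,0],[0,0,0]],[[0,0,0],[0,0,0]],[[0,0,0],[0,0,0]],[[0,0,0],[0,0,0]],[[0,0,0],[0,0,0]]]'
python3 - <<'E'
from go import *
f=[]
for i in range(6): env.snapshot('top'); f.append(env.sense()['wrist_force'][2])
print(np.round(f,2),np.mean(f)); go([.504,-.11,.041],[.827,.562])
E
```

```text
clock: 13.83
ee_pos: [0.5034, -0.1103, 0.1941]
ee_rot: [-0.473, 1.517, 0.471]
wrist_force: [0.3, 0.4, -0.9]
grip_width: 0.514
clock: 14.67
ee_pos: [0.5029, -0.1102, 0.1926]
ee_rot: [-0.472, 1.519, 0.472]
wrist_force: [-0.0, -0.5, -1.4]
grip_width: 0.513
[-1.6  -2.23 -1.09 -0.89 -0.88 -2.21] -1.4834613696497252
shift [ 0.0737 -0.0005  0.001 ] turn [ 0.006  0.    -0.   ]
shift [ 0.0737 -0.0005  0.001 ] turn [-3.135  0.     0.   ]
j [-0.351  0.275  1.802  0.     1.065 -0.954] grasp pt [ 0.5029 -0.1101  0.1147] jaw [0.824 0.567 0.   ] y [-0.567  0.824  0.   ] F [-0.08 -0.44 -2.21] w 0.5167446390248623 t 14.9667
```

```bash
python3 -m handwheel '[[[0.01,0,0],[0,0,0]],[[0.022,0,0],[0,0,0]],[[0.034,0,0],[0,0,0]],[[0.046,0,0],[0,0,0]],[[0.056,0,0],[0,0,0]],[[0.064,0,0],[0,0,0]],[[0.069,0,0],[0,0,0]],[[0.072,0,0],[0,0,0]],[[0.074,0,0],[0,0,0]],[[0.075,0,0],[0,0,0]]]'
python3 -m handwheel '[[[0,0,0],[0,0,0]],[[0,0,0],[0,0,0]],[[0,0,0],[0,0,0]],[[0,0,0],[0,0,0]],[[0,0,0],[0,0,0]],[[0,0,0],[0,0,0]],[[0,0,0],[0,0,0]],[[0,0,0],[0,0,0]],[[0,0,0],[0,0,0]],[[0,0,0],[0,0,0]]]' -1
python3 -m handwheel '[[[-0.01,0,0],[0,0,0]],[[-0.02,0,0],[0,0,0]],[[-0.03,0,0],[0,0,0]],[[-0.045,0,0],[0,0,0]],[[-0.06,0,0],[0,0,0]],[[-0.075,0,0],[0,0,0]],[[-0.09,0,0],[0,0,0]],[[-0.1,0,0],[0,0,0]],[[-0.11,0,0],[0,0,0]],[[-0.11,0,0],[0,0,0]]]'
python3 - <<'E'
from go import *
f=[]
for i in range(4): env.snapshot('top'); f.append(env.sense()['wrist_force'][2])
print(np.round(f,2)); go([.526,-.261,.15],[.827,.562])
E
```

```text
clock: 15.8
ee_pos: [0.503, -0.1102, 0.1179]
ee_rot: [-0.472, 1.519, 0.472]
wrist_force: [-2.4, -0.2, 7.1]
grip_width: 0.512
clock: 16.63
ee_pos: [0.5029, -0.1101, 0.1176]
ee_rot: [-0.472, 1.519, 0.472]
wrist_force: [0.1, -0.0, 0.4]
grip_width: 1.0
clock: 17.47
ee_pos: [0.5039, -0.1105, 0.2302]
ee_rot: [-0.474, 1.515, 0.47]
wrist_force: [-0.2, -1.1, -0.2]
grip_width: 1.001
[-0.    0.08 -1.06  0.07]
shift [-0.0012 -0.1378 -0.0662] turn [ 0.006 -0.001 -0.001]
shift [-0.0012 -0.1378 -0.0662] turn [-3.135e+00  2.000e-03 -1.000e-03]
j [-0.351  0.242  1.752  0.     1.149 -0.954] grasp pt [ 0.5023 -0.1099  0.149 ] jaw [ 0.824  0.567 -0.001] y [-0.567  0.824  0.001] F [ 0.15 -0.09  0.07] w 0.9982449050110087 t 17.6667
```

```bash
python3 -m handwheel '[[[0,-0.01,-0.005],[0,0,0]],[[0,-0.03,-0.014],[0,0,0]],[[0,-0.055,-0.026],[0,0,0]],[[0,-0.08,-0.038],[0,0,0]],[[0,-0.105,-0.05],[0,0,0]],[[0,-0.125,-0.06],[0,0,0]],[[0,-0.134,-0.064],[0,0,0]],[[0,-0.138,-0.066],[0,0,0]],[[0,-0.138,-0.066],[0,0,0]],[[0,-0.138,-0.066],[0,0,0]]]'
python3 - <<'E'
from go import *
go([.526,-.261,.041],[.827,.562])
p,d,m=snap('wrist','w4.png'); C=cloud(d,m); g=(C[...,2]>.058)&(C[...,2]<.07)&(d>.1)&(C[...,0]>.4)&(C[...,0]<.62)
for s in ((C[...,1]<-.2)&(C[...,1]>-.33),(C[...,1]>-.17)&(C[...,1]<-.05)):
    q=C[g&s]
    if len(q)>9: c,r=cv2.minEnclosingCircle(q[:,:2].astype(np.float32)); print('cell',np.round(c,4),round(r,4),q.mean(0).round(4))
E
```

```text
clock: 18.5
ee_pos: [0.5264, -0.2604, 0.2272]
ee_rot: [-0.471, 1.519, 0.474]
wrist_force: [-1.1, 0.5, -0.4]
grip_width: 0.999
shift [ 0.1082 -0.0004 -0.0007] turn [ 0.006 -0.    -0.002]
shift [ 0.1082 -0.0004 -0.0007] turn [-3.135e+00  3.000e-03 -0.000e+00]
j [-5.780e-01  3.450e-01  1.597e+00  1.000e-03  1.201e+00 -1.181e+00] grasp pt [ 0.5263 -0.2603  0.1492] jaw [ 0.824  0.567 -0.   ] y [-0.567  0.824  0.002] F [-1.07  0.53 -0.39] w 0.9987320406068838 t 18.5
cell [ 0.5255 -0.2634] 0.0244 [ 0.5248 -0.2623  0.0657]
cell [ 0.5031 -0.1129] 0.0244 [ 0.5061 -0.1189  0.0656]
```

View pics/w4.png

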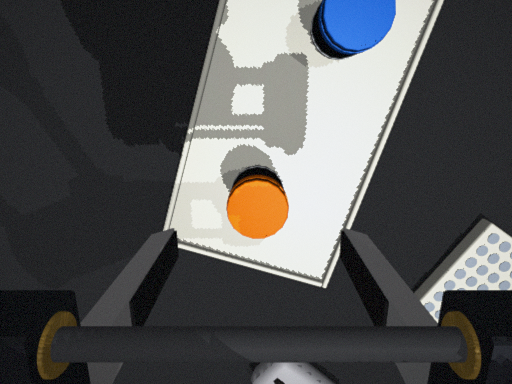

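The orange cap is at (257,206), centred between the fingers, and the blue cell stands upright at (355,20). I grip and lift the orange one.

```bash
python3 -m handwheel '[[[0.005,-0.001,-0.001],[0,0,0]],[[0.015,-0.001,-0.001],[0,0,0]],[[0.03,-0.001,-0.001],[0,0,0]],[[0.045,-0.001,-0.001],[0,0,0]],[[0.06,-0.001,-0.001],[0,0,0]],[[0.075,-0.001,-0.001],[0,0,0]],[[0.088,-0.001,-0.001],[0,0,0]],[[0.099,-0.001,-0.001],[0,0,0]],[[0.106,-0.001,-0.001],[0,0,0]],[[0.108,-0.001,-0.001],[0,0,0]]]'
python3 -m handwheel '[[[0,0,0],[0,0,0]],[[0,0,0],[0,0,0]],[[0,0,0],[0,0,0]],[[0,0,0],[0,0,0]],[[0,0,0],[0,0,0]],[[0,0,0],[0,0,0]],[[0,0,0],[0,0,0]],[[0,0,0],[0,0,0]],[[0,0,0],[0,0,0]],[[0,0,0],[0,0,0]]]' 1 30
python3 -m handwheel '[[[0,0,0],[0,0,0]],[[-0.005,0,0],[0,0,0]],[[-0.013,0,0],[0,0,0]],[[-0.023,0,0],[0,0,0]],[[-0.035,0,0],[0,0,0]],[[-0.047,0,0],[0,0,0]],[[-0.058,0,0],[0,0,0]],[[-0.067,0,0],[0,0,0]],[[-0.073,0,0],[0,0,0]],[[-0.075,0,0],[0,0,0]]]'
python3 -m handwheel '[[[0,0,0],[0,0,0]],[[0,0,0],[0,0,0]],[[0,0,0],[0,0,0]],[[0,0,0],[0,0,0]],[[0,0,0],[0,0,0]],[[0,0,0],[0,0,0]],[[0,0,0],[0,0,0]],[[0,0,0],[0,0,0]],[[0,0,0],[0,0,0]],[[0,0,0],[0,0,0]]]'
python3 - <<'E'
from go import *
f=[]
for i in range(6): env.snapshot('top'); f.append(env.sense()['wrist_force'][2])
print(np.round(f,2),np.mean(f)); go([.5595,.2155,.2],[.827,.562])
E
```

```text
clock: 19.38
ee_pos: [0.5259, -0.2618, 0.1181]
ee_rot: [-0.471, 1.52, 0.474]
wrist_force: [-0.6, 0.7, -0.3]
grip_width: 1.003
clock: 20.22
ee_pos: [0.5266, -0.2627, 0.1199]
ee_rot: [-0.472, 1.519, 0.472]
wrist_force: [-0.7, 0.7, 1.6]
grip_width: 0.512
clock: 21.05
ee_pos: [0.527, -0.2629, 0.196]
ee_rot: [-0.473, 1.517, 0.471]
wrist_force: [0.3, 0.7, -4.5]
grip_width: 0.513
clock: 21.88
ee_pos: [0.5266, -0.2626, 0.1946]
ee_rot: [-0.472, 1.519, 0.472]
wrist_force: [0.7, 0.3, -3.6]
grip_width: 0.509
[-4.26 -3.41 -4.75 -4.22 -4.58 -3.49] -4.117286295056544
shift [-0.0833  0.3751  0.2983] turn [0.006 0.    0.   ]
shift [-0.0833  0.3751  0.2983] turn [-3.135 -0.     0.   ]
j [-0.581  0.374  1.641  0.     1.127 -1.184] grasp pt [ 0.5266 -0.2626  0.1167] jaw [0.824 0.567 0.   ] y [-0.567  0.824 -0.   ] F [ 0.5  -0.19 -3.49] w 0.5120056070760532 t 22.1833
```

Mean vertical force was 1.5 N for blue and 4.1 N for orange, so orange is the heavier. I carry it to the window, rising first.

```bash
python3 -m handwheel '[[[-0.015,0,0],[0,0,0]],[[-0.035,0.005,0.004],[0,0,0]],[[-0.055,0.015,0.012],[0,0,0]],[[-0.072,0.03,0.024],[0,0,0]],[[-0.083,0.05,0.04],[0,0,0]],[[-0.083,0.07,0.056],[0,0,0]],[[-0.083,0.09,0.072],[0,0,0]],[[-0.083,0.11,0.088],[0,0,0]],[[-0.083,0.13,0.104],[0,0,0]],[[-0.083,0.15,0.12],[0,0,0]]]'
python3 -m handwheel '[[[0,0.02,0.016],[0,0,0]],[[0,0.04,0.032],[0,0,0]],[[0,0.06,0.048],[0,0,0]],[[0,0.08,0.064],[0,0,0]],[[0,0.1,0.08],[0,0,0]],[[0,0.12,0.096],[0,0,0]],[[0,0.14,0.112],[0,0,0]],[[0,0.16,0.128],[0,0,0]],[[0,0.175,0.14],[0,0,0]],[[0,0.185,0.148],[0,0,0]]]'
python3 - <<'E'
from go import *
go([.5585,.2125,.117],[.827,.562])
E
```

```text
clock: 23.02
ee_pos: [0.5401, -0.0698, 0.2778]
ee_rot: [-0.472, 1.518, 0.472]
wrist_force: [0.1, 0.6, -4.4]
grip_width: 0.512
clock: 23.85
ee_pos: [0.5572, 0.1674, 0.2776]
ee_rot: [-0.473, 1.518, 0.474]
wrist_force: [-0.3, 0.3, -3.6]
grip_width: 0.515
shift [0.0827 0.0363 0.0267] turn [ 0.008  0.001 -0.001]
shift [0.0827 0.0363 0.0267] turn [-3.134e+00  1.000e-03  1.000e-03]
j [ 1.720e-01  3.010e-01  1.532e+00  1.000e-03  1.308e+00 -4.330e-01] grasp pt [0.5572 0.1674 0.1996] jaw [0.823 0.568 0.001] y [-0.568  0.823  0.001] F [-0.26  0.3  -3.65] w 0.5145730568776502 t 23.85
```

```bash
python3 -m handwheel '[[[0.005,0.008,0.006],[0,0,0]],[[0.012,0.018,0.013],[0,0,0]],[[0.025,0.027,0.02],[0,0,0]],[[0.04,0.033,0.025],[0,0,0]],[[0.055,0.036,0.027],[0,0,0]],[[0.068,0.036,0.027],[0,0,0]],[[0.077,0.036,0.027],[0,0,0]],[[0.081,0.036,0.027],[0,0,0]],[[0.083,0.036,0.027],[0,0,0]],[[0.083,0.036,0.027],[0,0,0]]]'
python3 -m handwheel '[[[0,0,0],[0,0,0]],[[0,0,0],[0,0,0]],[[0,0,0],[0,0,0]],[[0,0,0],[0,0,0]],[[0,0,0],[0,0,0]],[[0,0,0],[0,0,0]],[[0,0,0],[0,0,0]],[[0,0,0],[0,0,0]],[[0,0,0],[0,0,0]],[[0,0,0],[0,0,0]]]'
python3 - <<'E'
from go import *
go([.5585,.2125,.117],[.827,.562])
p,d,m=snap('scene','s5.png'); C=cloud(d,m)
for c in('orange','red'):
    M=(blobs(p,c)>0)&(d>0)&(C[...,1]>.1)&(C[...,1]<.4)&(C[...,0]<.7); q=C[M]; print(c,len(q),q.mean(0).round(3),np.percentile(q[:,2],[5,95]).round(3))
h=cv2.cvtColor(p,cv2.COLOR_BGR2HSV); M=cv2.inRange(h,(60,80,40),(90,255,255))>0; M&=(C[...,1]>.2)&(C[...,1]<.4)&(C[...,0]>.4)&(C[...,0]<.6); print('green',M.sum(),C[M].mean(0).round(3) if M.any() else '')
cv2.imwrite('pics/s5z.png',cv2.resize(p[60:300,130:430],None,fx=2.5,fy=2.5))
E
```

```text
clock: 24.68
ee_pos: [0.5593, 0.2099, 0.1945]
ee_rot: [-0.472, 1.519, 0.472]
wrist_force: [0.2, 0.7, -4.3]
grip_width: 0.51
clock: 25.52
ee_pos: [0.5591, 0.2103, 0.1947]
ee_rot: [-0.472, 1.519, 0.472]
wrist_force: [-0.3, -0.3, -4.0]
grip_width: 0.515
shift [-0.0003  0.0022  0.0008] turn [ 0.006  0.    -0.   ]
shift [-0.0003  0.0022  0.0008] turn [-3.135  0.     0.   ]
j [ 0.243  0.386  1.62   0.     1.135 -0.36 ] grasp pt [0.5591 0.2103 0.1167] jaw [0.824 0.567 0.   ] y [-0.567  0.824  0.   ] F [-0.31 -0.31 -3.99] w 0.5149031476753791 t 25.5167
orange 159 [0.566 0.202 0.136] [0.124 0.143]
red 45 [0.53  0.307 0.338] [0.33  0.344]
green 46 [0.493 0.296 0.108]
```

View pics/s5z.png

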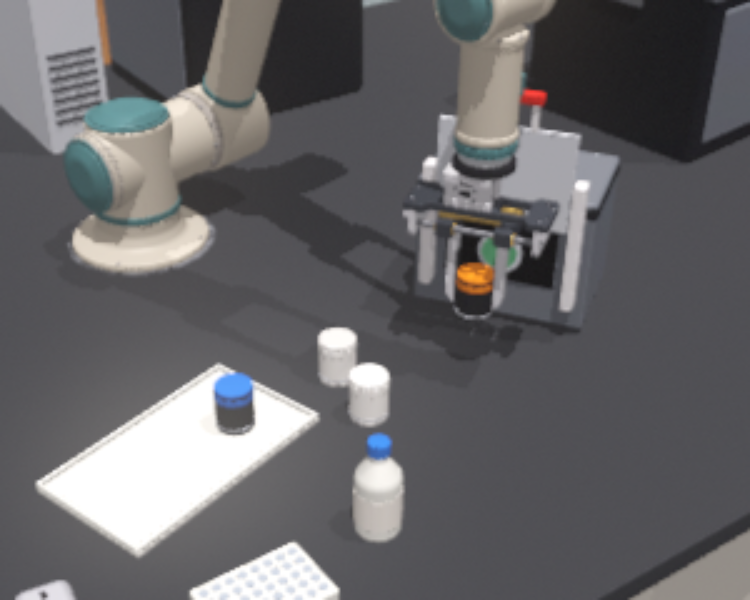

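The picture shows the orange cell held upright at (473,290) in front of the window, the sash up (red bar at (532,97)), and the blue cell standing on the tray at (235,403). The bottle and plate look unmoved. I hand in.

```bash
python3 -c "
from station import env
print(env.sense()['joint_velocities'].round(4)); print(env.close_job())"
```

```text
[ 0.0005 -0.0012 -0.0026  0.0001  0.0005  0.0024]
the job is handed in; nothing more can be done
None
```

I raised the sash, weighed both cells, and handed the job in at about 25.6 s with the orange-capped cell held in front of the window. No verdict was reported.

- **Sash:** I raised it until it hit its stop at about 28 N. The handle top then measured 0.344 m, which is about 0.10 m of travel.
- **Weighing:** the blue cell pulled about 1.5 N and the orange about 4.1 N, so orange is heavier by about 0.27 kg. The blue cell was set back upright on the tray.
- **Final hold:** the orange cell is upright with its centre at about 0.11 m. It is about 108 mm out from the window glass and about 6 mm sideways of its middle. Joint speeds were near zero, and the opening matches the cell (about 48 mm).
- **Other objects:** in the last picture the bottle and well plate looked unmoved by eye. The mouse was only partly in that crop, and I did not re-measure the bystanders' positions.
- **Disagreements:** the cameras differed by 2–5 mm on the cell positions, and the force readings were noisy by about ±0.7 N. Neither affects the result, and no check failed.

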